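# Clamp the slip pad in the green-handled press

### The arm

A 7-joint arm with a two-finger parallel gripper is mounted at the origin on a cart in front of the work surface, level with it; the furniture and walls round the work are solid. World frame = base frame: x ahead of the robot, y to its left, z up, the work surface at z = 0. Lengths are in m, angles in rad, forces in N, time in s.
With the tool pointing down it reaches from about 0.35 to 0.9 m from the base axis. Payload 8.1 kg.
Tool frame: the origin (TCP) lies at the very end of the fingers, on their centre line; the grasp point (between the pads) lies 19 mm behind it; y points along the fingers, x is the direction in which the jaws open and shut, and the axes are right-handed (so a half turn about y gives the same grasp; the last joint's range is limited). The gripper opens to 92 mm and grips with 3 to 60 N. Pads are 19 mm wide; open, the fingers measure 130 mm over their backs; the gripper's body (75 mm by 190 mm) begins 47 mm behind the grasp point.
Start: joints at [1.217, 0.434, 0.025, 1.573, -0.012, 1.134, -0.075], TCP at [0.155, -0.605, 0.227] pointing down, gripper open.
Joint ranges: [-2.62, 2.62], [-0.44, 2.09], [-1.27, 1.32], [0.08, 2.57], [-1.32, 4.46], [0.12, 2], [-2.74, 2.74]. Speed limits (rad/s): [2.22, 2.22, 3.01, 3.01, 3.14, 3.14, 3.14].

### API

Orientations are given as a rotation vector (axis times angle).
In Python, from cell import arm, imaging gives the robot as it stands. The module is installed in compiled form; this text tells all that it offers.
- The arm moves only by the tool send_rows, never from a script. Its argument "steps" is a list of rows, each a list of 5 numbers: the opening, from 0 (shut) to 1 (fully open), then the shift along the tool's x, y, z in cm, then the turn about the tool's y in rad. In form: [[jaw, x, y, z, roll], ...]. A call has 1 to 20 rows; each row is the pose to reach, as a shift and turn from the pose commanded when the call began, along the tool's axes at that moment; what a row does not reach only later rows make up. A row lasts 1/8 s, in which the tool goes at most 62.5 mm and 10.7 degrees, less where a joint would pass 70% of its speed; a pose out of reach is approached as far as the arm can. A call with a gripper value outside its range is refused whole. The fingers move at their own pace and stop on an object; "squeeze" is the grip in N (left out, the last holds). Time passes only in rows, so rows that repeat a pose let the fingers close. It gives the time, the measured TCP pose, the force and the opening at its end, in the units of the state.
- arm.observe(): the state, without advancing time (a new reading comes with each control period).
- imaging.get_image(name): name is "scene" or "side" or "wrist"; returns the picture (400x640x3 uint8, blue, green, red); there is no depth.
- imaging.camera_params(name): a dict with "camera_matrix" (3x3 intrinsics, pixels), "position" and "orientation" of the camera in the world; the wrist camera has in their place "mount" (4x4, takes a point from camera to tool coordinates, whose origin is the TCP and whose axes are the tool frame's). Camera axes: x right, y down, z forward; pixel columns grow to the right and rows downward; lengths in m; the calibration is good to about 2 mm. The wrist camera is an equidistant fisheye: a pixel r from the principal point sees the ray r / f radians off the axis. A picture is of the moment at which its call begins: read the wrist's pose just before it. camera_params takes no time and is no camera call.
- arm.sign_off(): hands the job in, once; it reports no verdict.
The state is a dict: "clock": time; "joints": joint angles; "dq": joint speeds; "joint_efforts": joint torques, N m; "position": TCP position; "ee_rot": TCP orientation; "force": force on the tool from outside, world axes, zero at the start; "ft_torque": the same for the moment, N m; "width": opening from 0.0 (shut) to 1.0 (fully open).
Only numpy, scipy, OpenCV 4.12 (cv2) and the standard library are available. Lean on these libraries where they do the work, as an engineer would, in place of code of your own. Each camera call takes 0.05 s, during which the arm holds its last target.

### The job

Clamp the pad of paper slips in the desk press with the green grip: first push its red safety catch back, away from the end of the handle, to its stop, then push the handle fully down so that it stays down, and let go. Leave the press with the blue grip as it is.

Things in the scene. Friction and masses are not known exactly. Their poses are not given: they have to be found in the camera images.
- green_press: Grey desk press with a green grip, fixed on the desk, 180 x 100 mm; a twin with a blue grip stands beside it, left or right. Origin on the desk under the press; its x axis is level and points to its rear (roughly away from the robot), z up. Its handle points to its front (-x).
- green_press_tab (a point): Red upright thumb tab of that press's safety catch, 12 mm thick along x, 26 mm wide along y, top 148 mm above the desk, 58 mm to the press's -y side of its handle. The point is in the middle of the tab, 12 mm below its top. The catch is pushed along the tab's +x axis (level, to the rear of the press) to release it.
- green_press_catch (a joint): Travel of that catch in m: 0 to 0.005 on (a block stands under a peg on the handle and really holds it up), 0.03 released, at its stop. It slides level along the tab's x axis with 2.5 N friction and stays where left; beyond about 0.016 the handle is free.
- green_press_grip (a point): Top of the green barrel grip (27 to 30 mm thick, 80 mm long) at its mid length, 150 mm from the handle's hinge, which is at the rear of the press, 118 mm above the desk. Raised, the handle slopes up 22 degrees and the point is 186 mm above the desk; fully down it is level, the point 131 mm above the desk and 16 mm farther to the front of the press.
- green_press_handle (a joint): Angle of that handle in rad: 0 raised, 0.38 fully down with the platen on the paper pad. It needs about 3 N at the grip and stays where it is left.
- blue_press_handle (a joint): Angle of the handle of the twin press with the blue grip, in rad, 0 raised: to be left alone.
- blue_press_catch (a joint): Travel in m of the red safety catch of the press with the blue grip, 0 to 0.005 on: to be left alone.

How it is judged:
On the way, in this order (a step that is already met when the one before it is completed fails the run):
1. the green-gripped press's safety catch is released while its handle is still up (value of joint green_press_catch above 0.02 m and value of joint green_press_handle below 0.12 rad), for 0.1 s.
2. its handle is pushed fully down (value of joint green_press_handle above 0.31 rad), for 0.2 s.
At the end, for the whole second after the job is handed in: The handle of the press with the green grip stays within 0.07 rad of fully down, its catch within 10 mm of the released stop; the catch of the press with the blue grip is still on (under 12 mm) and its handle up (under 0.1 rad) (value of joint green_press_handle above 0.31 rad and value of joint green_press_catch above 0.02 m and value of joint blue_press_handle below 0.1 rad and value of joint blue_press_catch below 0.012 m); the robot touches nothing.
It fails at once if the press with the blue grip is worked: its catch pushed past 12 mm or its handle past 0.1 rad (value of joint blue_press_handle above 0.1 rad or value of joint blue_press_catch above 0.012 m).
It also fails if it takes over 42 s, if anything falls off the work surface, if the arm or the gripper's body presses on something with over 40 N, if the wrist force passes 120 N, or if a joint passes its speed limit or range.

## Working session

There is one attempt and no reset: what is moved stays moved. The work goes in short steps, Python scripts to look and compute and a tool call to move; the robot and the scene stay as the last step left them, time stands still between calls to the robot, and variables do not carry over. Pictures are saved under pics/ and viewed, and the job is handed in when it is done.

Besides the shell and the picture viewer there is one more tool, called after "Request:" as a command line: name --pt "numbers of a row" for each row, then --argument value for the rest. send_rows: Moves the arm, as the interface text tells. Its arguments: {"type":"object","properties":{"steps":{"type":"array","items":{"type":"array","items":{"type":"number"}}},"squeeze":{"type":"number"}},"required":["steps"]}

```bash
mkdir -p pics; ls
python3 - <<'E'
from cell import arm, imaging
import cv2, numpy as np
np.set_printoptions(precision=4,suppress=True)
s=arm.observe(); print(s)
for n in("scene","side","wrist"):
    im=imaging.get_image(n); cv2.imwrite(f"pics/{n}0.png",im); print(n,imaging.camera_params(n))
E
```

```text
pics
{'clock': 0.0, 'joints': array([ 1.2174,  0.4352,  0.025 ,  1.5741, -0.0116,  1.134 , -0.0751]), 'dq': array([-0.0003,  0.0003, -0.001 , -0.0017,  0.0006,  0.001 ,  0.0012]), 'joint_efforts': array([  0.0009, -66.7838,   0.9856, -31.4466,  -0.0605,   0.0426,
         0.0002]), 'position': array([ 0.1549, -0.605 ,  0.2259]), 'ee_rot': array([-1.3165,  1.0235, -1.0213]), 'force': array([-0.382 , -0.3052,  0.0612]), 'ft_torque': array([ 0.062 , -0.0379, -0.013 ]), 'width': 0.9979892976941397}
scene {'camera_matrix': array([[382.4188,   0.    , 317.124 ],
       [  0.    , 382.4188, 199.7602],
       [  0.    ,   0.    ,   1.    ]]), 'position': array([0.1165, 0.8018, 0.5793]), 'orientation': array([-0.6418,  2.383 , -1.5025])}
side {'camera_matrix': array([[517.4538,   0.    , 320.8883],
       [  0.    , 517.4538, 197.5915],
       [  0.    ,   0.    ,   1.    ]]), 'position': array([0.1648, 0.99  , 0.714 ]), 'orientation': array([-0.4974,  2.4818, -1.5186])}
wrist {'camera_matrix': array([[309.7069,   0.    , 320.2801],
       [  0.    , 309.7069, 205.5889],
       [  0.    ,   0.    ,   1.    ]]), 'mount': array([[ 1.    ,  0.    ,  0.0012,  0.0005],
       [-0.0012, -0.2545,  0.9671, -0.1586],
       [ 0.0003, -0.9671, -0.2545,  0.0677],
       [ 0.    ,  0.    ,  0.    ,  1.    ]])}
```

View pics/scene0.png

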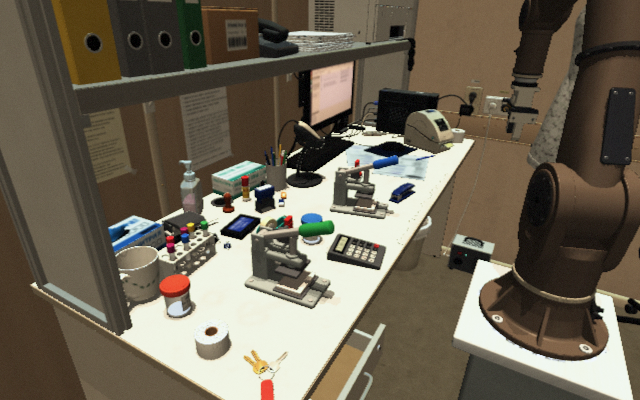

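View pics/side0.png

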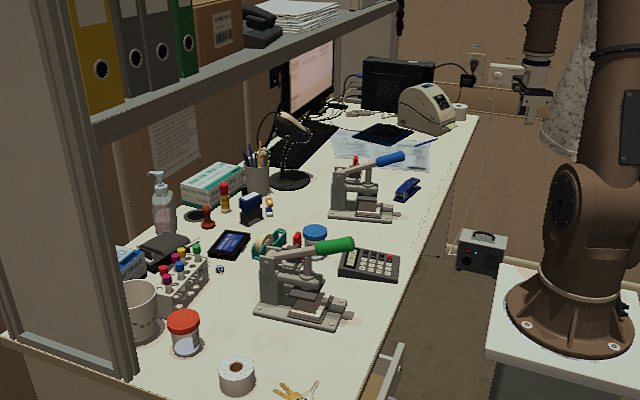

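View pics/wrist0.png

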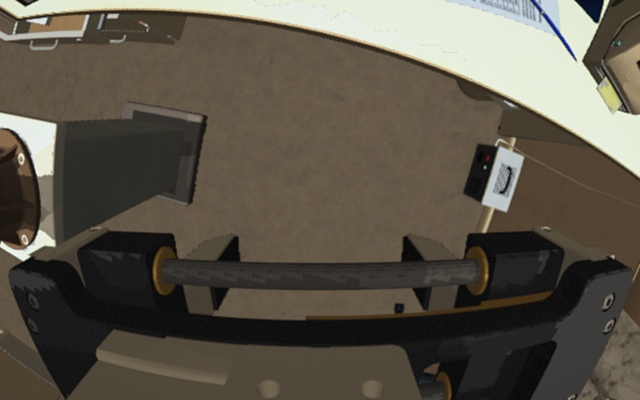

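```bash
cat > h.py <<'E'
from cell import arm, imaging
import cv2, numpy as np
from scipy.spatial.transform import Rotation as R
np.set_printoptions(precision=4,suppress=True)
def ray(n,u,v,st=None):
    p=imaging.camera_params(n);K=p["camera_matrix"]
    x=(u-K[0,2])/K[0,0];y=(v-K[1,2])/K[1,1]
    if n!="wrist":
        d=R.from_rotvec(p["orientation"]).apply([x,y,1]);return np.array(p["position"]),d/np.linalg.norm(d)
    r=np.hypot(x,y);d=np.array([np.sin(r)*x/r,np.sin(r)*y/r,np.cos(r)]) if r>1e-9 else np.array([0,0,1.])
    M=np.array(p["mount"]);T=R.from_rotvec(st["ee_rot"]).as_matrix()
    return st["position"]+T@M[:3,3],T@M[:3,:3]@d
def plane(o,d,z): return o+d*(z-o[2])/d[2]
def cross(rs):
    A=sum(np.eye(3)-np.outer(d,d) for o,d in rs);b=sum((np.eye(3)-np.outer(d,d))@o for o,d in rs)
    p=np.linalg.solve(A,b);return p,[np.linalg.norm(np.cross(p-o,d)) for o,d in rs]
E
python3 - <<'E'
from h import *
s=arm.observe();print(R.from_rotvec(s["ee_rot"]).as_matrix())
for n,box in(("scene",(225,180,425,310)),("side",(230,130,430,340))):
    im=cv2.imread(f"pics/{n}0.png");hsv=cv2.cvtColor(im,cv2.COLOR_BGR2HSV)
    x0,y0,x1,y1=box
    cv2.imwrite(f"pics/{n}0z.png",cv2.resize(im[y0:y1,x0:x1],None,fx=600/(y1-y0) if n=="side" else 4,fy=600/(y1-y0) if n=="side" else 4,interpolation=cv2.INTER_CUBIC))
    for nm,m in(("green",cv2.inRange(hsv,(45,100,40),(75,255,255))),("blue",cv2.inRange(hsv,(100,150,60),(125,255,255))),("red",cv2.inRange(hsv,(0,150,80),(6,255,255))|cv2.inRange(hsv,(174,150,80),(180,255,255)))):
        for c in cv2.findContours(m,cv2.RETR_EXTERNAL,cv2.CHAIN_APPROX_NONE)[0]:
            if cv2.contourArea(c)>15: print(n,nm,cv2.boundingRect(c),cv2.minAreaRect(c),cv2.contourArea(c))
E
```

```text
[[ 0.2481 -0.0004  0.9687]
 [-0.9687  0.0011  0.2481]
 [-0.0012 -1.     -0.0001]]
scene green (299, 221, 35, 16) ((315.9533996582031, 228.55752563476562), (13.137941360473633, 34.65066909790039), 83.9909896850586) 380.5
scene green (200, 221, 8, 9) ((203.53848266601562, 224.6923065185547), (8.236878395080566, 6.275716304779053), 78.69007110595703) 39.5
scene green (176, 0, 14, 69) ((182.8381805419922, 33.8406867980957), (68.82353973388672, 6.336211204528809), 83.21102905273438) 299.5
scene blue (181, 233, 7, 10) ((184.0, 237.5), (6.0, 9.0), 0.0) 38.0
scene blue (113, 224, 48, 27) ((136.2264404296875, 236.12867736816406), (4.7345499992370605, 52.34804153442383), 60.572540283203125) 184.0
scene blue (108, 224, 19, 18) ((118.783447265625, 232.56370544433594), (12.9232177734375, 18.679410934448242), 73.61045837402344) 103.0
scene blue (232, 217, 22, 15) ((242.59291076660156, 224.106201171875), (7.5257673263549805, 22.389156341552734), 48.8140754699707) 49.0
scene blue (302, 214, 20, 10) ((311.19512939453125, 217.75607299804688), (8.392796516418457, 19.43595314025879), 83.6598129272461) 1
[... 1598 characters left out ...]
) ((406.0000305175781, 185.49998474121094), (6.363960266113281, 21.92030906677246), 45.0) 92.0
side blue (376, 151, 28, 14) ((389.57470703125, 157.78009033203125), (8.24520492553711, 28.407306671142578), 75.0685806274414) 188.5
side red (167, 308, 32, 27) ((182.5, 321.0), (26.0, 31.0), 90.0) 628.5
side red (158, 265, 10, 10) ((162.5, 269.5), (9.0, 9.0), 90.0) 51.5
side red (293, 232, 9, 13) ((296.8461608886719, 237.7692413330078), (11.65926456451416, 7.442083835601807), 82.87498474121094) 44.0
side red (219, 182, 10, 10) ((222.08822631835938, 186.3529510498047), (7.71743631362915, 10.118415832519531), 30.963754653930664) 38.0
side red (354, 156, 4, 10) ((355.5, 160.5), (9.0, 3.0), 90.0) 17.0
```

View pics/side0z.png

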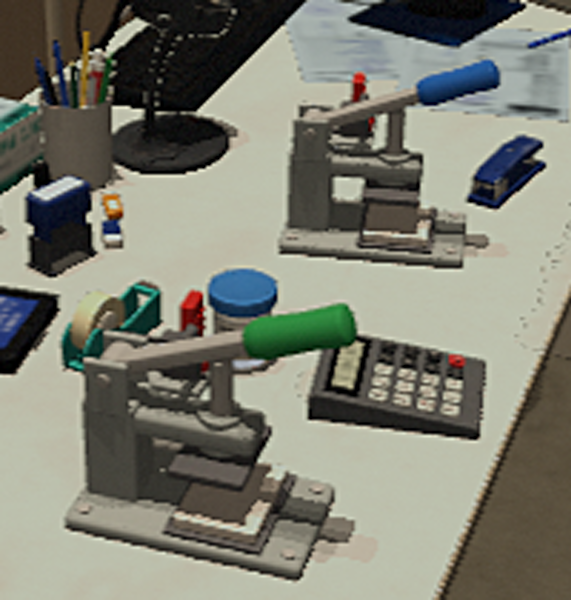

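View pics/scene0z.png

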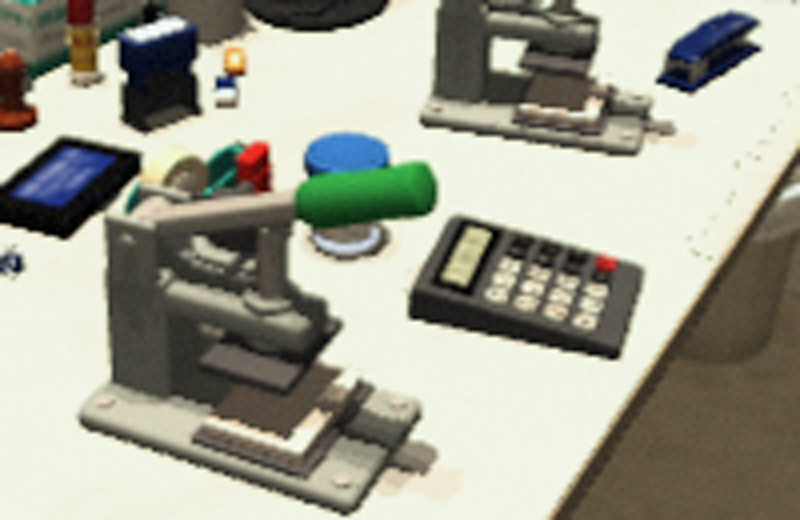

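Run:
```python
from h import *
for nm,a,b,z in(("grip",(316,228.5),(334.3,246.1),.172),("griprear",(300,232),(316,250),.158),("gripfront",(333,227),(354,243),.186),("tabtop",(288.5,216),(298,233),.147),("blue",(385.3,161.9),(389.6,157.8),.172)):
    r=[ray("scene",*a),ray("side",*b)]
    print(nm,plane(*r[0],z),plane(*r[1],z),cross(r))
# base corners, z~0.015
for nm,u,v in(("rearL",245,285),("frontL",312,307),("frontR",331,281)):
    print(nm,plane(*ray("scene",u,v),.0))
for nm,u,v in(("rearL",230+66*.35,130+523*.35),("frontL",230+305*.35,130+575*.35),("frontR",230+335*.35,130+490*.35)):
    print(nm,plane(*ray("side",u,v),.0))
```

```text
grip [0.4549 0.1878 0.172 ] [0.4548 0.1917 0.172 ] (array([0.4571, 0.1847, 0.1686]), [np.float64(0.001130200037220556), np.float64(0.0011302000372204564)])
griprear [0.4885 0.1976 0.158 ] [0.4903 0.1986 0.158 ] (array([0.4945, 0.1882, 0.1511]), [np.float64(0.0002954282781514367), np.float64(0.0002954282781514934)])
gripfront [0.4164 0.1853 0.186 ] [0.4167 0.1872 0.186 ] (array([0.4181, 0.1823, 0.1835]), [np.float64(0.0005573925223588449), np.float64(0.0005573925223588456)])
tabtop [0.5605 0.133  0.147 ] [0.5569 0.1375 0.147 ] (array([0.553 , 0.145 , 0.1534]), [np.float64(0.0011757676028553681), np.float64(0.0011757676028552994)])
blue [ 0.4736 -0.2816  0.172 ] [ 0.475  -0.2805  0.172 ] (array([ 0.4777, -0.2931,  0.1672]), [np.float64(0.0005529578664997965), np.float64(0.0005529578664997594)])
rearL [0.6104 0.247  0.    ]
frontL [0.4364 0.2313 0.    ]
frontR [0.4427 0.1288 0.    ]
rearL [0.6107 0.2489 0.    ]
frontL [0.4295 0.2322 0.    ]
frontR [0.4417 0.1352 0.    ]
```

Run:
```python
from h import *
for u,v in((115,330),(60,285),(440,140)): print(plane(*ray("scene",u,v),0))
# shelf front edge if above line x=post
o,d=ray("scene",84,108); 
for x in(.6,.7,.8): print(o+d*(x-o[0])/d[0])
o,d=ray("scene",410,45)
for x in(.6,.7,.8): print(o+d*(x-o[0])/d[0])
s=arm.observe();T=R.from_rotvec(s["ee_rot"]).as_matrix()
for p in([.30,-.45,.33],[.44,.03,.33],[.44,.12,.33]): print(T.T@(np.array(p)-s["position"])*100)
```

```text
[0.743  0.4919 0.    ]
[0.9775 0.4669 0.    ]
[ 0.4968 -1.2141  0.    ]
[0.6    0.5275 0.4687]
[0.7    0.4708 0.4458]
[0.8    0.414  0.4229]
[ 0.6    -0.8211  0.4769]
[ 0.7    -1.1568  0.4557]
[ 0.8    -1.4925  0.4345]
[-11.4392 -10.3741  17.8969]
[-54.4655 -10.3267  43.367 ]
[-63.1842 -10.3168  45.5997]
```

Request:
send_rows --pt "0 0 -5 0 0" --pt "0 -3 -10 4 0" --pt "0 -7 -10 8 0" --pt "0 -11 -10 12 0" --pt "0 -15 -10 16 0" --pt "0 -19 -10 20 0.04" --pt "0 -24 -10 23 0.08" --pt "0 -29 -10 26 0.12" --pt "0 -34 -10 29 0.16" --pt "0 -39 -10 32 0.16" --pt "0 -44 -10 35 0.16" --pt "0 -49 -10 38 0.16" --pt "0 -54 -10 41 0.16" --pt "0 -58 -10 43.5 0.16" --pt "0 -59 -10 44.5 0.16" --pt "0 -59 -10 44.5 0.16" --pt "0 -59 -10 44.5 0.16" --pt "0 -59 -10 44.5 0.16"

```text
clock: 2.4
position: [0.4396, 0.075, 0.3267]
ee_rot: [-1.25, 1.144, -1.144]
force: [-0.6, 0.4, 0.1]
width: 0.007
```

Run:
```python
from h import *
s=arm.observe();im=imaging.get_image("wrist");cv2.imwrite("pics/w1.png",im)
np.savez("w1.npz",position=s["position"],ee_rot=s["ee_rot"]);print(s["clock"],s["position"],R.from_rotvec(s["ee_rot"]).as_matrix(),s["force"],s["dq"])
```

```text
2.4 [0.4396 0.075  0.3267] [[ 0.0883 -0.0002  0.9961]
 [-0.9961 -0.0007  0.0883]
 [ 0.0007 -1.     -0.0002]] [-0.5601  0.3934  0.1322] [-0.0009 -0.0008 -0.0046 -0.0051 -0.0014 -0.0008 -0.0039]
```

View pics/w1.png

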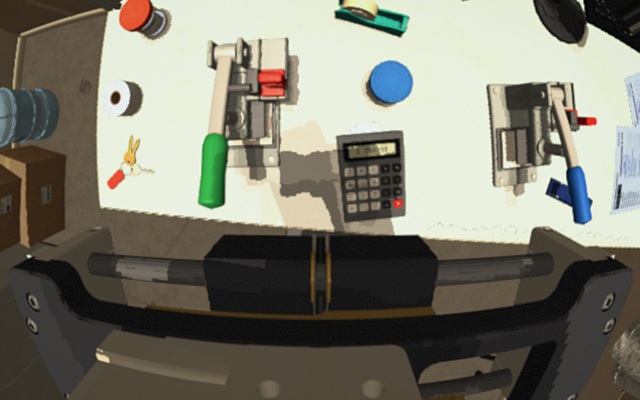

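Run:
```python
from h import *
im=cv2.imread("pics/w1.png");cv2.imwrite("pics/w1z.png",cv2.resize(im[20:220,180:320],None,fx=3,fy=3,interpolation=cv2.INTER_CUBIC))
st=np.load("w1.npz")
hsv=cv2.cvtColor(im,cv2.COLOR_BGR2HSV)
for nm,m in(("green",cv2.inRange(hsv,(45,100,40),(75,255,255))),("red",cv2.inRange(hsv,(0,150,80),(6,255,255))|cv2.inRange(hsv,(174,150,80),(180,255,255)))):
    for c in cv2.findContours(m,cv2.RETR_EXTERNAL,cv2.CHAIN_APPROX_NONE)[0]:
        if cv2.contourArea(c)>15: print(nm,cv2.boundingRect(c),cv2.minAreaRect(c),cv2.contourArea(c))
def P(u,v,z): return plane(*ray("wrist",u,v,st),z)
print("grip mid",P(214,170,.172),"rear",P(216,135,.16),"front",P(211,206,.186),"hingeend",P(226,48,.118))
for u,v in((259,71),(284,69),(286,93),(261,96)): print("tab?",P(u,v,.147))
```

```text
green (199, 134, 29, 74) ((213.04229736328125, 170.42906188964844), (24.67314338684082, 73.53926086425781), 4.236394882202148) 1603.5
red (393, 199, 10, 9) ((397.5, 203.0), (8.0, 9.0), 90.0) 59.0
red (108, 170, 16, 19) ((115.50001525878906, 179.00001525878906), (9.192387580871582, 19.091880798339844), 45.0) 147.5
red (582, 118, 14, 7) ((588.5, 121.0), (6.0, 13.0), 90.0) 54.0
red (258, 70, 27, 26) ((271.0, 82.5), (25.0, 26.0), 90.0) 574.5
red (120, 0, 31, 31) ((135.0, 15.0), (30.0, 30.0), 90.0) 702.0
grip mid [0.454  0.1884 0.172 ] rear [0.4906 0.1917 0.16  ] front [0.4183 0.1865 0.186 ] hingeend [0.5971 0.2023 0.118 ]
tab? [0.5636 0.152  0.147 ]
tab? [0.567  0.1246 0.147 ]
tab? [0.5403 0.12   0.147 ]
tab? [0.5356 0.1472 0.147 ]
```

View pics/w1z.png

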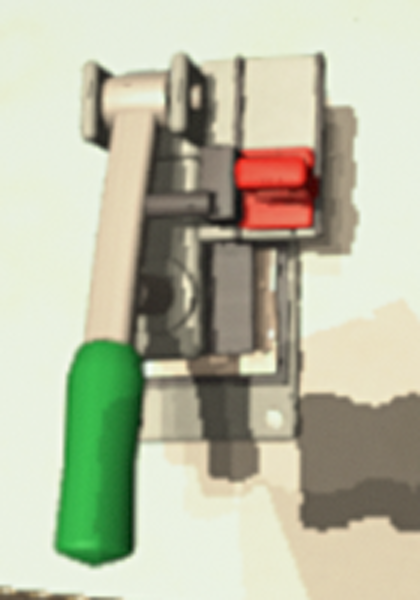

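Run:
```python
from h import *
st=np.load("w1.npz");T=R.from_rotvec(st["ee_rot"]).as_matrix()
def P(u,v,z): return plane(*ray("wrist",u,v,st),z)
g=P(213.5,170.4,.172);g[2]=.186
top=P(271.5,75.5,.148)
a=P(271.5,70,.148);b=P(271.5,81,.148);print("thick",a-b,"width",P(258.5,75.5,.148)-P(284.5,75.5,.148))
print(g,top,P(272,90,.11))
for p in (g,top,np.r_[top[:2],.13]): print((T.T@(p-st["position"]))*100)
r=[ray("wrist",271.5,75.5,st),ray("scene",288.5,217),ray("side",298,233.5)]; print(cross(r))
```

```text
thick [0.0124 0.0011 0.    ] width [-0.0013  0.0285  0.    ]
[0.4536 0.1889 0.186 ] [0.5588 0.1374 0.148 ] [0.5467 0.1416 0.11  ]
[-11.2298  14.0592   2.3971]
[-5.1749 17.8611 12.4309]
[-5.1762 19.6611 12.4313]
(array([0.558 , 0.1373, 0.1464]), [np.float64(0.0011609978734186531), np.float64(0.0006325973297316541), np.float64(0.0012391213116868486)])
```

Request:
send_rows --pt "0 -2.5 3 4 0" --pt "0 -4.7 8 8 0" --pt "0 -4.7 13 8 0" --pt "0 -4.7 17 8 0" --pt "0 -4.7 19.5 8 0" --pt "0 -4.7 19.5 8 0" --pt "0 -4.7 19.5 9.5 0" --pt "0 -4.7 19.5 10.5 0" --pt "0 -4.7 19.5 11.2 0" --pt "0 -4.7 19.5 11.2 0" --pt "0 -4.7 19.5 11.2 0"

```text
clock: 3.82
position: [0.5471, 0.1336, 0.1318]
ee_rot: [-1.251, 1.142, -1.142]
force: [0.2, -0.1, 0.9]
width: 0.005
```

Run:
```python
from h import *
s=arm.observe();im=imaging.get_image("wrist");cv2.imwrite("pics/w2.png",im)
im=imaging.get_image("side");cv2.imwrite("pics/s2.png",cv2.resize(im[130:330,200:440],None,fx=3,fy=3))
print(s["clock"],s["position"],s["force"])
```

```text
3.825 [0.5471 0.1336 0.1318] [ 0.1816 -0.1051  0.8573]
```

View pics/w2.png

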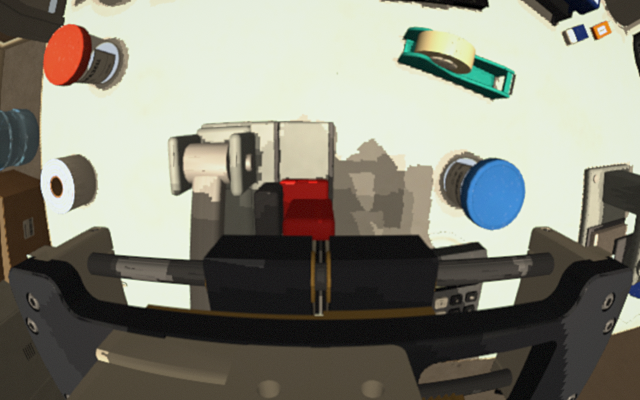

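View pics/s2.png

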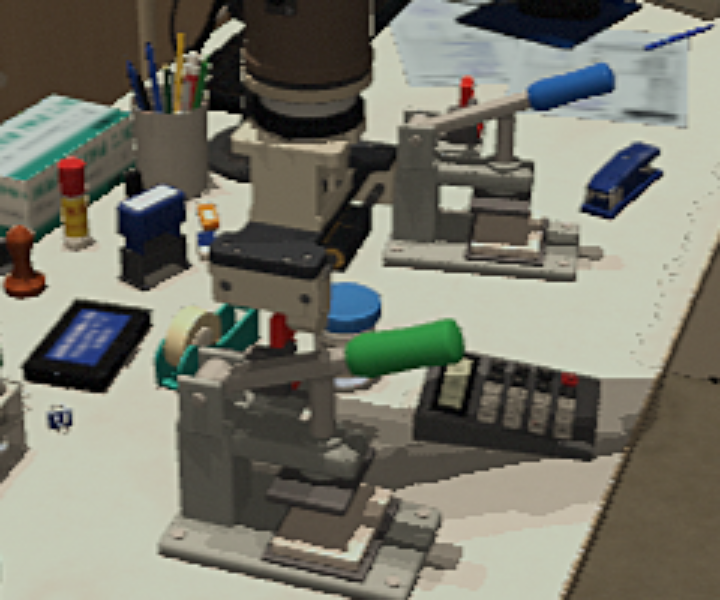

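The wrist view shows the fingertips directly in front of the red tab, at about (308, 205). The side view shows the gripper body clear of the green handle. Next I'll push the tab.

Request:
send_rows --pt "0 0 0 0.5 0" --pt "0 0 0 1.0 0" --pt "0 0 0 1.5 0" --pt "0 0 0 2.0 0" --pt "0 0 0 2.3 0" --pt "0 0 0 2.5 0" --pt "0 0 0 2.5 0"

```text
clock: 4.8
position: [0.569, 0.1353, 0.1313]
ee_rot: [-1.257, 1.145, -1.14]
force: [-14.3, -2.1, 10.0]
width: 0.005
```

Run:
```python
from h import *
s=arm.observe();im=imaging.get_image("wrist");cv2.imwrite("pics/w3.png",cv2.resize(im[90:250,140:460],None,fx=2.5,fy=2.5))
im=imaging.get_image("side");cv2.imwrite("pics/s3.png",cv2.resize(im[220:300,240:380],None,fx=5,fy=5))
print(s["clock"],s["position"],s["force"],s["ft_torque"])
```

```text
4.8 [0.569  0.1353 0.1313] [-14.2638  -2.1038   9.9834] [-0.5839  3.0214 -0.0344]
```

View pics/w3.png

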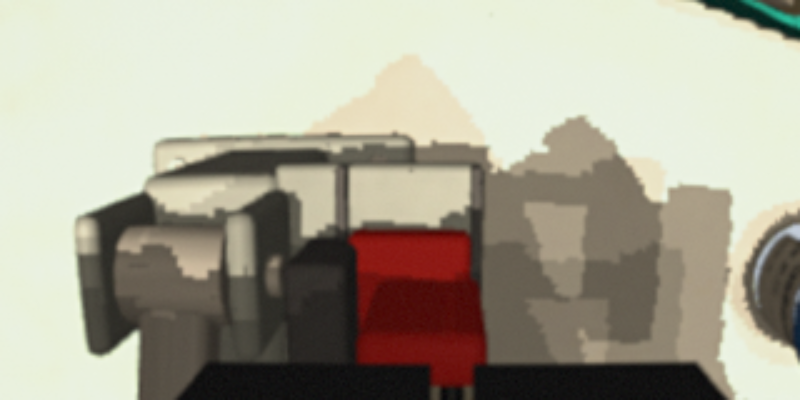

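View pics/s3.png

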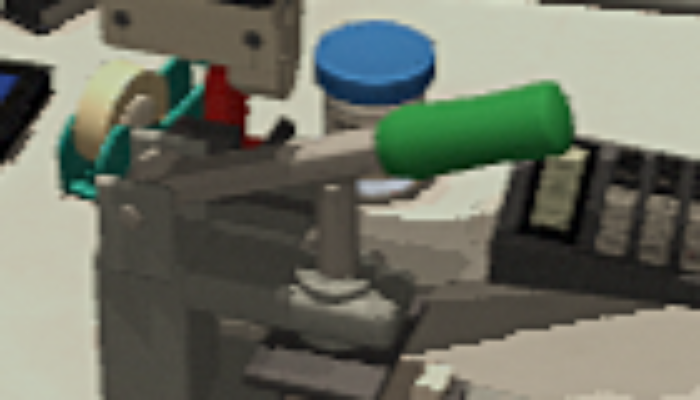

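Run:
```python
from h import *
s=arm.observe();g=lambda u,v,z: plane(*ray("wrist",u,v,s),z)
print("rear top edge",g(304,182.3,.148),"w3 band2 start",g(306,90+278/2.5,.148), g(306,90+278/2.5,.11))
st=np.load("w1.npz");print("before",plane(*ray("wrist",271.5,70,st),.148))
im=imaging.get_image("scene");cv2.imwrite("pics/c3.png",cv2.resize(im[195:255,240:340],None,fx=8,fy=8,interpolation=cv2.INTER_CUBIC))
im=imaging.get_image("side");cv2.imwrite("pics/s3b.png",cv2.resize(im[220:265,270:320],None,fx=12,fy=12,interpolation=cv2.INTER_CUBIC))
```

```text
rear top edge [0.61   0.1459 0.148 ] w3 band2 start [0.601  0.1443 0.148 ] [0.5912 0.1451 0.11  ]
before [0.565 0.138 0.148]
```

View pics/c3.png

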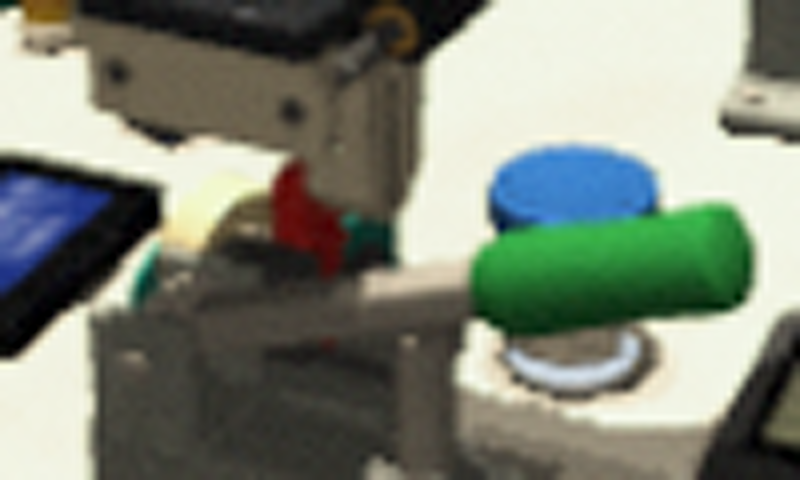

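View pics/s3b.png

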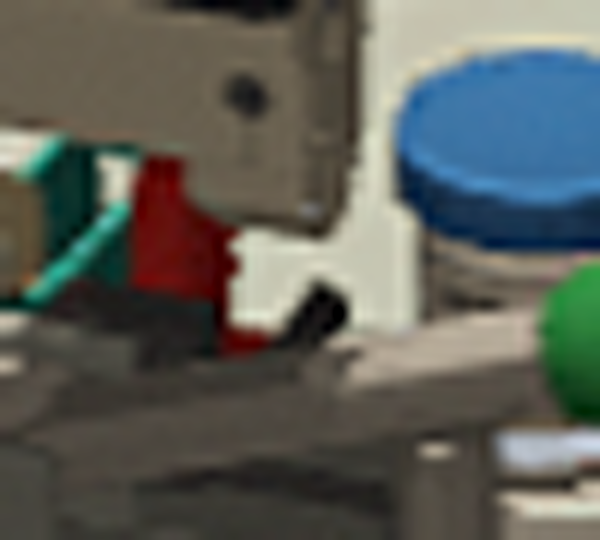

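Run:
```python
from h import *
s=arm.observe();T=R.from_rotvec(s["ee_rot"]).as_matrix();print(T)
p=imaging.camera_params("side");Rc=R.from_rotvec(p["orientation"])
def pr(X): 
    c=Rc.inv().apply(np.array(X)-p["position"]);u=p["camera_matrix"]@(c/c[2]);return (u[:2]-[270,220])*12
print("tcp",pr(s["position"]))
for dx in(-.019,.019):
  for dz in(-.0095,.0095):
    print("tipcorner",dx,dz,pr(s["position"]+T@[dx,0,dz]))
e=T[:,2]; l=-T[:,0]
top=np.array([.5588,.1374,.148])
for t in(0,.02,.03,.045):
  print(t,[pr(top+e*t+e*a+l*b) for a in(-.006,.006) for b in(.013,)], "bottom z=.12",[pr(top+e*t+e*a+l*.013-[0,0,.028]) for a in(-.006,.006)])
```

```text
[[ 0.0913 -0.0056  0.9958]
 [-0.9958 -0.002   0.0913]
 [ 0.0015 -1.     -0.0057]]
tcp [279.8983 211.6648]
tipcorner -0.019 -0.0095 [294.4673 274.7348]
tipcorner -0.019 0.0095 [192.5374 257.2209]
tipcorner 0.019 -0.0095 [365.1138 167.2275]
tipcorner 0.019 0.0095 [265.8117 150.6834]
0 [array([334.1719, 190.7271]), array([269.1772, 179.8174])] bottom z=.12 [array([335.3072, 326.7563]), array([271.0687, 315.5924])]
0.02 [array([226.0521, 172.5787]), array([161.669 , 161.7716])] bottom z=.12 [array([228.4429, 308.1846]), array([164.8018, 297.1246])]
0.03 [array([172.3742, 163.5686]), array([108.2936, 152.8123])] bottom z=.12 [array([175.384 , 298.9636]), array([112.0385, 287.9549])]
0.045 [array([ 92.3299, 150.1327]), array([ 28.6991, 139.452 ])] bottom z=.12 [array([ 96.2572, 285.2123]), array([ 33.3513, 274.2801])]
```

Request:
send_rows --pt "0 0 0 0.2 0" --pt "0 0 0 0.4 0" --pt "0 0 0 0.4 0" --pt "0 0 0 0.4 0"

```text
clock: 5.5
position: [0.5694, 0.1353, 0.1312]
ee_rot: [-1.263, 1.148, -1.138]
force: [-27.1, -5.0, 22.1]
width: 0.003
```

Request:
send_rows --pt "0 0 0 -1 0" --pt "0 0 -1 -3 0" --pt "0 0 -6 -4 0" --pt "0 0 -12 -8 0" --pt "0 0 -18 -12 0" --pt "0 2 -19.5 -14.5 0" --pt "0 3 -19.5 -14.5 0" --pt "0 3 -19.5 -14.5 0"

```text
clock: 6.5
position: [0.4351, 0.092, 0.3266]
ee_rot: [-1.249, 1.143, -1.145]
force: [-0.6, -0.2, -1.0]
width: 0.006
```

Run:
```python
from h import *
s=arm.observe();im=imaging.get_image("wrist");cv2.imwrite("pics/w4.png",im)
cv2.imwrite("pics/w4z.png",cv2.resize(im[20:220,180:320],None,fx=3,fy=3,interpolation=cv2.INTER_CUBIC))
np.savez("w4.npz",position=s["position"],ee_rot=s["ee_rot"])
print(s["clock"],s["position"],R.from_rotvec(s["ee_rot"]).as_matrix(),s["force"])
hsv=cv2.cvtColor(im,cv2.COLOR_BGR2HSV)
for nm,m in(("green",cv2.inRange(hsv,(45,100,40),(75,255,255))),("red",cv2.inRange(hsv,(0,150,80),(6,255,255))|cv2.inRange(hsv,(174,150,80),(180,255,255)))):
    for c in cv2.findContours(m,cv2.RETR_EXTERNAL,cv2.CHAIN_APPROX_NONE)[0]:
        if cv2.contourArea(c)>15: print(nm,cv2.boundingRect(c),cv2.contourArea(c))
im=imaging.get_image("side");cv2.imwrite("pics/s4.png",cv2.resize(im[130:330,200:440],None,fx=3,fy=3))
```

```text
6.5 [0.4351 0.092  0.3266] [[ 0.0884  0.0013  0.9961]
 [-0.9961 -0.0004  0.0884]
 [ 0.0006 -1.      0.0012]] [-0.5606 -0.1919 -0.9792]
green (214, 130, 29, 75) 1661.5
red (404, 198, 9, 8) 53.0
red (114, 169, 17, 18) 154.0
red (590, 118, 12, 7) 49.5
red (274, 46, 25, 27) 558.0
red (128, 0, 33, 27) 641.0
```

View pics/w4z.png

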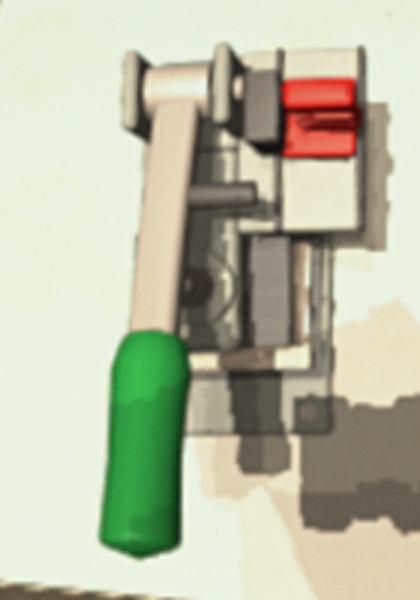

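View pics/s4.png

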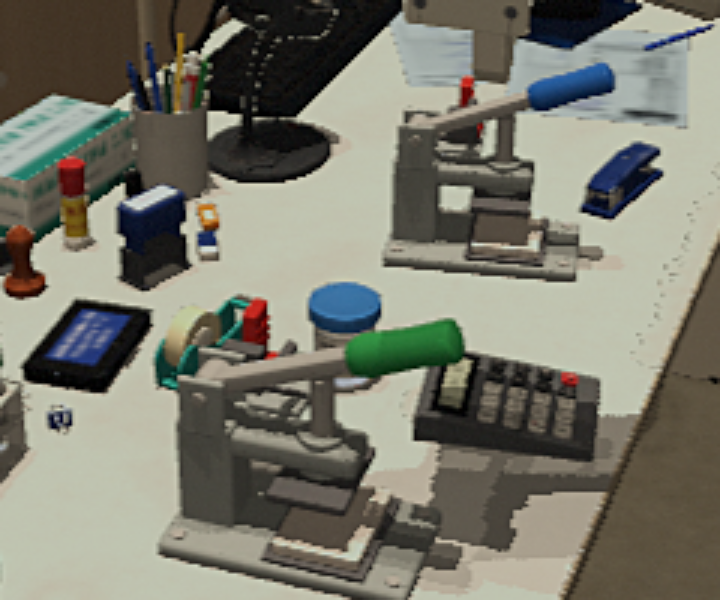

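Run:
```python
from h import *
st=np.load("w4.npz");s1=np.load("w1.npz");T=R.from_rotvec(st["ee_rot"]).as_matrix()
a=plane(*ray("wrist",271.5,70,s1),.148);b=plane(*ray("wrist",286,46,st),.148)
print(a,b,T.T@(b-a))
a=plane(*ray("wrist",271.5,96,s1),.115);b=plane(*ray("wrist",286,73,st),.115)
print(T.T@(b-a))
g=plane(*ray("wrist",228.5,167.5,st),.172);print(g)
g[2]=.186;print(T.T@(g-st["position"])*100)
```

```text
[0.565 0.138 0.148] [0.589  0.1419 0.148 ] [-0.0017  0.      0.0242]
[-0.      0.      0.0249]
[0.4534 0.1892 0.172 ]
[-9.519  14.0539  2.6668]
```

Request:
send_rows --pt "0 -5 4 2.7 0" --pt "0 -9.5 8 2.7 0" --pt "0 -9.5 12 2.7 0" --pt "0 -9.5 13 2.7 0" --pt "0 -9.5 14 2.6 0" --pt "0 -9.5 15 2.2 0" --pt "0 -9.5 16 1.9 0" --pt "0 -9.5 17 1.6 0" --pt "0 -9.5 18 1.3 0" --pt "0 -9.5 18.8 1.2 0" --pt "0 -9.5 19.3 1.1 0" --pt "0 -9.5 19.6 1.1 0" --pt "0 -9.5 19.6 1.1 0" --pt "0 -9.5 19.6 1.1 0"

```text
clock: 8.35
position: [0.4365, 0.1885, 0.1315]
ee_rot: [-1.251, 1.142, -1.143]
force: [-3.6, -3.7, 13.8]
width: 0.003
```

Request:
send_rows --pt "0 0 0.2 0 0" --pt "0 0 0.3 0 0" --pt "0 0 0.3 0 0" --pt "0 0 0.3 0 0"

```text
clock: 8.85
position: [0.4366, 0.1887, 0.1305]
ee_rot: [-1.251, 1.14, -1.144]
force: [-12.3, -7.7, 46.0]
width: 0.006
```

Height 0.1305 m with 46 N pushing back means the handle is hard down, against an expected 0.131 m. I'll back off straight up.

Request:
send_rows --pt "0 0 -0.5 0 0" --pt "0 0 -2 0 0" --pt "0 0 -6 0 0" --pt "0 0 -12 0 0" --pt "0 4 -17 0 0" --pt "0 8 -19.5 0 0" --pt "0 8 -19.5 0 0" --pt "0 8 -19.5 0 0" --pt "0 8 -19.5 0 0"

```text
clock: 9.98
position: [0.4431, 0.11, 0.322]
ee_rot: [-1.253, 1.142, -1.14]
force: [0.1, -0.2, 0.2]
width: 0.003
```

Run:
```python
from h import *
s=arm.observe();im=imaging.get_image("wrist");cv2.imwrite("pics/w5.png",im)
print(s["clock"],s["position"],s["force"])
im=imaging.get_image("side");cv2.imwrite("pics/s5.png",cv2.resize(im[130:330,200:440],None,fx=3,fy=3))
```

```text
9.975 [0.4431 0.11   0.322 ] [ 0.1288 -0.1856  0.2388]
```

View pics/w5.png

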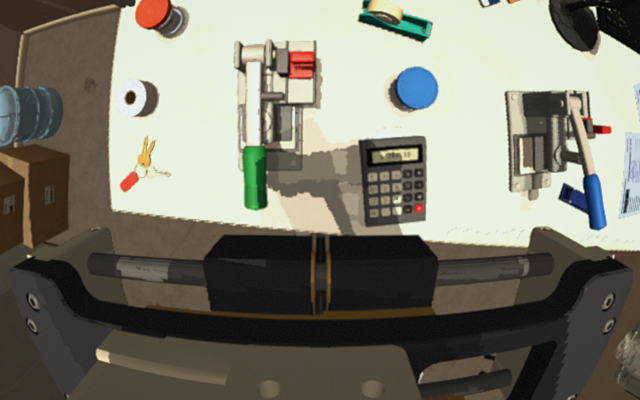

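View pics/s5.png

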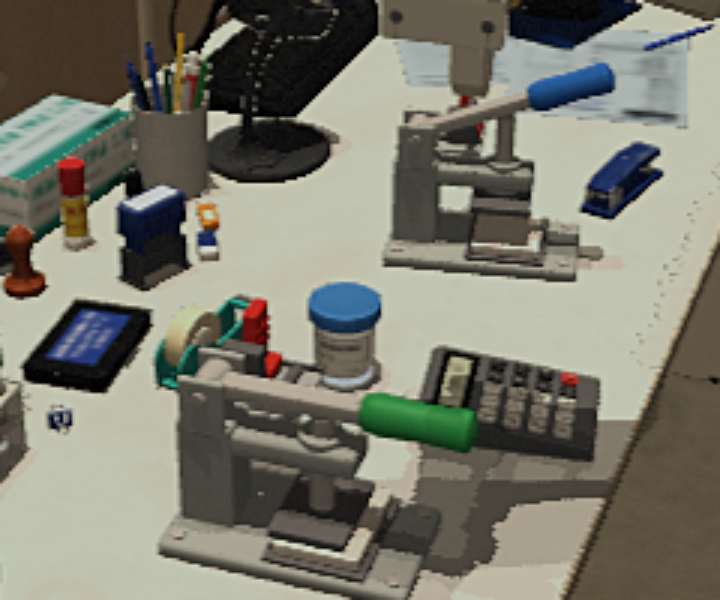

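The green handle is level, with its grip at about (418, 420) in the side crop and the platen on the pad. The catch is still back, with its tab at (255, 322). The blue press is unchanged, and the gripper is clear and unloaded.

```bash
python3 -c "
from cell import arm
print(arm.sign_off())"
```

```text
the job is handed in; nothing more can be done
None
```

The green press is clamped: I pushed its catch back to the stop, pressed the handle fully down, lifted the gripper clear and handed the job in at about 10 s. The hand-in reports no verdict.

- **Catch:** the tab moved about 24.5 mm in the wrist camera and met a hard stop at up to 27 N. I could not see where in its 0–5 mm range it started, so its final travel is 24.5–29.5 mm. Either way that is past the 20 mm needed.
- **Disagreement:** one close-up wrist reading taken during the push gave 45 mm, which is more than the catch's 30 mm travel. I set it aside because the side view, the arm's own travel and the later wrist view all agreed on about 24–25 mm.
- **Handle:** it reached its stop with the fingertips at 130.5 mm (131 mm expected) and 46 N on the fingertips. After I let go, it stayed level with the platen on the pad.
- **Blue press:** it looked unchanged in the last pictures, with its handle still up; its catch was partly hidden by the gripper in the side view.
- **Robot:** it is about 0.19 m above the lowered grip, with force readings near zero.

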